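# Roll the film reel into the cup sealer's bay

### The arm

A 7-joint arm with a two-finger parallel gripper is mounted at the origin on the work surface. World frame = base frame: x ahead of the robot, y to its left, z up, the work surface at z = 0. Lengths are in m, angles in rad, forces in N, time in s.
With the tool pointing down it reaches from about 0.4 to 0.875 m from the base axis. Payload 19.3 kg.
Tool frame: the origin (TCP) lies midway between the tips of the shut fingers; the grasp point (between the pads) lies 19 mm behind it; z points along the fingers, y is the direction in which the jaws open and shut (so a half turn about z gives the same grasp; the last joint's range is limited). The gripper opens to 85 mm and grips with 20 to 120 N. Pads are 22 mm wide; open, the fingers measure 114 mm over their backs; the gripper's body (76 mm by 85 mm) begins 54 mm behind the grasp point. The pads swing forward as they close: fully open they stand 13 mm farther back than shut.
Start: joints at [-1.305, 0.521, -0.036, 1.599, 0.021, 1.021, -0.113], TCP at [0.206, 0.59, 0.231] pointing down, gripper open.
Joint ranges: [-2.91, 2.91], [-0.3, 2.13], [-1.5, 1.42], [0.17, 2.43], [-1.26, 4.41], [0.16, 1.93], [-2.52, 2.52]. Speed limits (rad/s): [1.89, 1.89, 2.39, 2.39, 3.01, 3.01, 3.01].

### API

Orientations are given as [roll, pitch, yaw] about the fixed x, y, z axes, in that order (R = Rz(yaw) Ry(pitch) Rx(roll)).
In Python, from workcell import bot gives the robot as it stands.
- The arm moves only by the tool servo_tool, never from a script. Its argument "plan" is a list of rows, each a list of 5 numbers: the shift along the world's x, y, z in mm, then the turn about the world's z in rad, then the gripper's target within -1 to 1 (shut at 1, half-way at 0, fully open at -1). In form: [[tx, ty, tz, yaw, jaw], ...]. A call has exactly 10 rows; each row is the pose to reach, as a shift and turn from the pose commanded when the call began; what a row does not reach only later rows make up. A row lasts 1/12 s, in which the tool goes at most 41.7 mm and 7.16 degrees, less where a joint would pass 70% of its speed; a pose out of reach is approached as far as the arm can. A call with a gripper value outside its range is refused whole. The fingers move at their own pace and stop on an object; "squeeze" is the grip in N (left out, the last holds). Time passes only in rows, so rows that repeat a pose let the fingers close, or fill a call up. It gives the time, the measured TCP pose, the force and the opening at its end, in the units of the state.
- bot.observe(): the state, without advancing time (a new reading comes with each control period).
- bot.grab_frame(name): name is "side" or "top"; returns the picture (420x560x3 uint8, blue, green, red); there is no depth.
- bot.calibration(name): a dict with "fx", "fy", "cx", "cy" (pixels), "T" (4x4, takes a point from camera to world coordinates). Camera axes: x right, y down, z forward; pixel columns grow to the right and rows downward; lengths in m; the calibration is good to about 2 mm. A picture is of the moment at which its call begins. calibration takes no time and is no camera call.
- bot.job_done(): hands the job in, once; it reports no verdict.
The state is a dict: "clock": time; "qpos": joint angles; "qd": joint speeds; "joint_efforts": joint torques, N m; "position": TCP position; "tool_rot": TCP orientation; "force": force on the tool from outside, world axes, zero at the start; "moment": the same for the moment, N m; "grip_width": finger opening in m.
Only numpy, scipy, OpenCV 4.12 (cv2) and the standard library are available. Lean on these libraries where they do the work, as an engineer would, in place of code of your own. Each camera call takes 0.05 s, during which the arm holds its last target.

### The job

Load the orange film reel into the cup sealer: roll it on its rims along the counter (never lifted, dragged without turning, or tipped over) between the yellow guides, and press it steadily with about 10 newtons for a second against the black sprung pad at the end, never ramming it. Then let go gently and slide the red keeper fully across behind the reel so that it cannot roll out. Leave the other things on the counter alone.

Things in the scene. Friction and masses are not known exactly. Their poses are not given: they have to be found in the camera images.
- reel_center (a point): Centre of the loose film reel, 50 mm above the counter as it stands on its rims. Two white flanges 100 mm across, 30 mm over their outer faces, orange film (84 mm) between; 0.3 to 0.65 kg. y axis: along the spindle. At the start x is level, pointing the way to roll (roughly world +y), z up; both turn with the reel. Dark 12 mm spindle, see spindle_end.
- spindle_end (a point): Middle of the flat end of the steel spindle, 30 mm from the reel's centre (12 mm in diameter, 60 mm from end to end; sticks out 15 mm beyond the flange on each side; this end is at the reel's +y). The reel turns freely on the spindle: with the spindle pinched by its two ends (20 N) the reel rolls like a wheel as long as it stays pressed on the counter.
- reel_mark (a point): Black stripe on the reel's flanges, point 42 mm from the reel's centre; at the top at the start. It shows how far the reel has turned: 50 mm of rolling per radian.
- sealer: Blue cup sealer, fixed, with its reel bay in front. Origin: on the counter, on the bay's centre line, under the foremost place of the end pad's face. x: the level direction in which the reel rolls in; y: to the left of that; z up. The blue cabinet, 370 mm high, 250 mm wide, begins at x = +125 mm. More than 22 N between reel and sealer (pad or guides) damages it.
- bay_mouth (a point): Middle of the bay's mouth on the counter, at x = -152 mm of the sealer, same axes. Two yellow guides, 18 mm high: 38 mm apart inside, 48 mm outside, from x = -120 to +15 mm of the sealer, flared at the mouth to 62 mm inside (72 mm outside). The floor between them is the counter itself under a grey strip.
- pad_zone (a point): Fixed point 50 mm above the sealer's origin. The black rubber pad (36 mm wide, centred at this height, facing -x) has its face 0 to 30 mm beyond it along x: set anew each time, not measured, find it by feel. Spring 2.5 N per mm, 12 mm travel: wants a steady 5 to 18 N for half a second. Let go under load, it rolls the reel away. Reel home: its centre 50 mm before the face.
- keeper (a joint): Travel of the red keeper along the sealer's y, m: about 0 open, 0.050 fully closed (end of travel). Red bar 12 x 12 mm, from 6 to 18 mm above the counter, its centre line at x = -102 mm of the sealer; when closed it lies across the bay behind the reel. Slides with 2 N of friction and stays where it is left.
- keeper_knob (a point): Grip of the keeper: upright red round post, 18 mm in diameter, its top 62 mm above the counter; this point is on its axis, 45 mm above the counter. It stands at x = -102 mm, y = -92 mm of the sealer when open and y = -42 mm when closed: on the side away from the robot, pushed towards the robot to close.
- spare_core: Bystander: empty grey reel core lying flat, 90 mm diameter, 38 mm high; origin at its underside.
- cup: Bystander: clear cup, 88 mm diameter, 110 mm high; origin at its underside.
- syrup: Bystander: amber bottle, 62 mm diameter, 150 mm high; origin at its underside.
- jar: Bystander: clear jar with green cap, 72 mm diameter, 90 mm high; origin at its underside.
- spoon: Bystander: spoon lying on the counter.
- can: Bystander: can, 66 mm diameter, 85 mm high; origin at its underside.
There are look-alikes about, which are no part of the job. What is shaped like the part that bears reel_center but purple is not meant.

How it is judged:
By the outcome, as a careful person would: the job done as asked, in the order asked, and still so for the second after the job is handed in, with the robot touching nothing.
It also fails if it takes over 64 s, if anything falls off the work surface, if the arm or the gripper's body presses on something with over 40 N, if the wrist force passes 120 N, or if a joint passes its speed limit or range.

## Working session

There is one attempt and no reset: what is moved stays moved. The work goes in short steps, Python scripts to look and compute and a tool call to move; the robot and the scene stay as the last step left them, time stands still between calls to the robot, and variables do not carry over. Pictures are saved under pics/ and viewed, and the job is handed in when it is done.

Besides the shell and the picture viewer there is one more tool, called after "Request:" as name(argument=value, ...) on one line, values as JSON. servo_tool: Moves the arm, as the interface text tells. Its arguments: {"type":"object","properties":{"plan":{"type":"array","items":{"type":"array","items":{"type":"number"}}},"squeeze":{"type":"number"}},"required":["plan"]}

```bash
mkdir -p pics
python3 - <<'E'
from workcell import bot
import cv2
for n in("side","top"):
    cv2.imwrite(f"pics/{n}0.png",bot.grab_frame(n)); c=bot.calibration(n); print(n,c)
print(bot.observe())
E
```

```text
side {'fx': 424.6467440614705, 'fy': 424.6467440614705, 'cx': 267.1197979515046, 'cy': 204.82875450628396, 'T': array([[ 0.69860378, -0.50118212,  0.51065569, -0.06024551],
       [-0.71547586, -0.48247644,  0.50528288, -0.66933851],
       [-0.00685941, -0.71835435, -0.69564357,  0.8794148 ],
       [ 0.        ,  0.        ,  0.        ,  1.        ]])}
top {'fx': 444.69016019451954, 'fy': 444.69016019451954, 'cx': 282.7783284192657, 'cy': 206.9334422923397, 'T': array([[-0.00421905, -0.98508863,  0.17199592,  0.33547864],
       [-0.99992466,  0.00217327, -0.01208093, -0.08656354],
       [ 0.01152699, -0.17203393, -0.98502358,  1.18826669],
       [ 0.        ,  0.        ,  0.        ,  1.        ]])}
{'clock': 0.1, 'qpos': array([-1.3052046 ,  0.52188805, -0.0363322 ,  1.59992822,  0.02117884,
        1.0210765 , -0.11277717]), 'qd': array([ 3.20511993e-05, -1.71098223e-03,  4.23363274e-04, -1.64848794e-03,
       -2.65533000e-04,  6.23716923e-05, -1.65877216e-03]), 'joint_efforts': array([ 2.72525445e-03, -9.28486705e+01,  1.98355280e+00, -3.70528865e+01,
        1.80848554e-02,  5.27244323e-03, -2.38682196e-05]), 'position': array([0.20587783, 0.58982245, 0.23083273]), 'tool_rot': array([-3.14067740e+00,  4.21022533e-05,  2.80580546e+00]), 'force': array([-0.43389979,  0.01216985,  0.73589157]), 'moment': array([ 0.04773913,  0.00790056, -0.02467345]), 'grip_width': 0.08507851666377092}
```

View pics/side0.png

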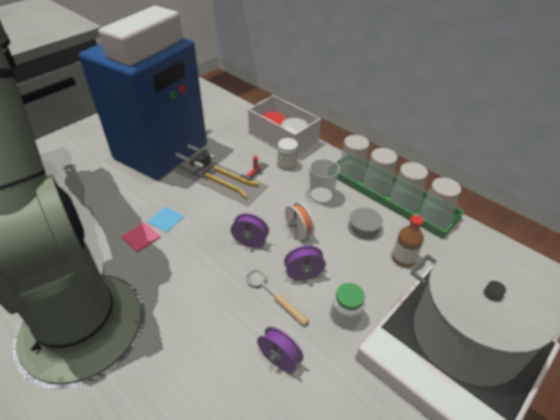

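View pics/top0.png

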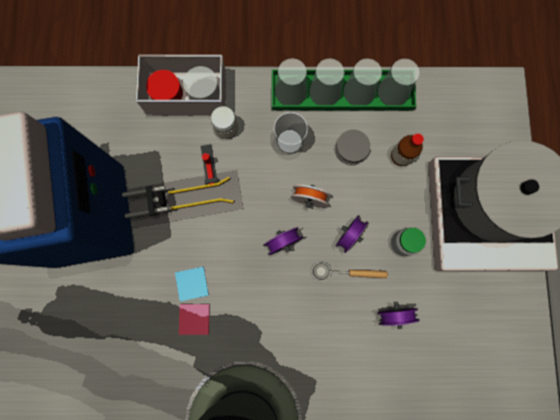

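Run:
```python
import cv2
t=cv2.imread("pics/top0.png");s=cv2.imread("pics/side0.png")
cv2.imwrite("pics/c1.png",cv2.resize(t[160:230,270:360],None,fx=8,fy=8,interpolation=cv2.INTER_CUBIC))
cv2.imwrite("pics/c2.png",cv2.resize(t[135:235,115:255],None,fx=5.7,fy=5.7,interpolation=cv2.INTER_CUBIC))
cv2.imwrite("pics/c3.png",cv2.resize(s[190:250,270:350],None,fx=9,fy=9,interpolation=cv2.INTER_CUBIC))
cv2.imwrite("pics/c4.png",cv2.resize(s[135:210,165:275],None,fx=7,fy=7,interpolation=cv2.INTER_CUBIC))
```

```text
(no output)
```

View pics/c1.png

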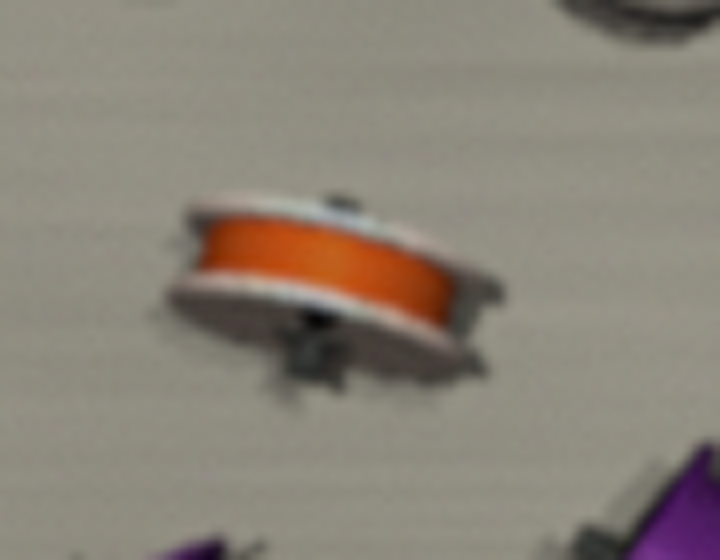

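View pics/c2.png

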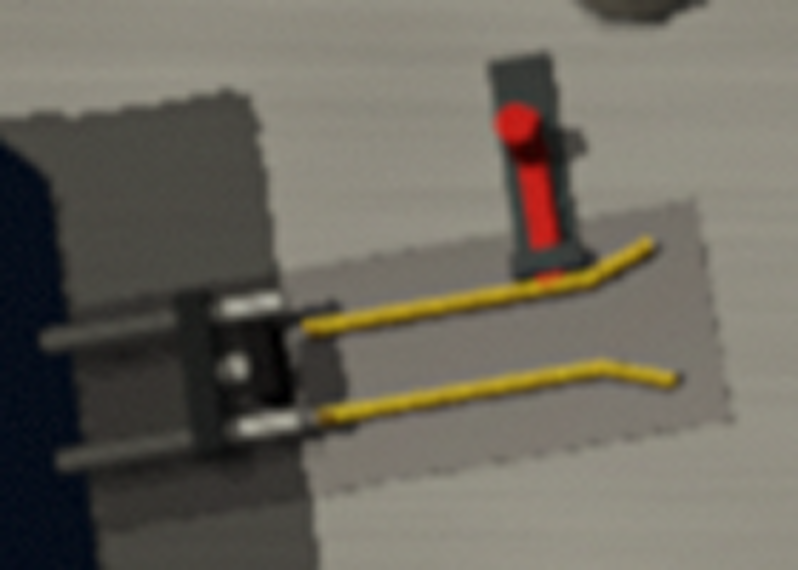

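View pics/c3.png

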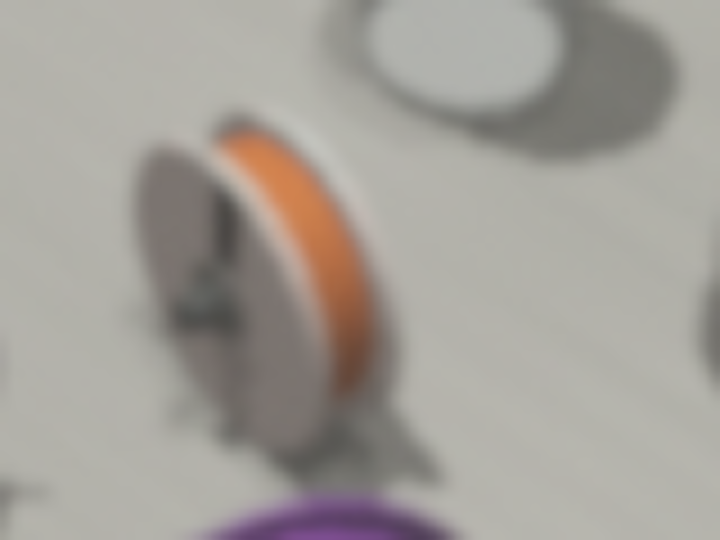

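View pics/c4.png

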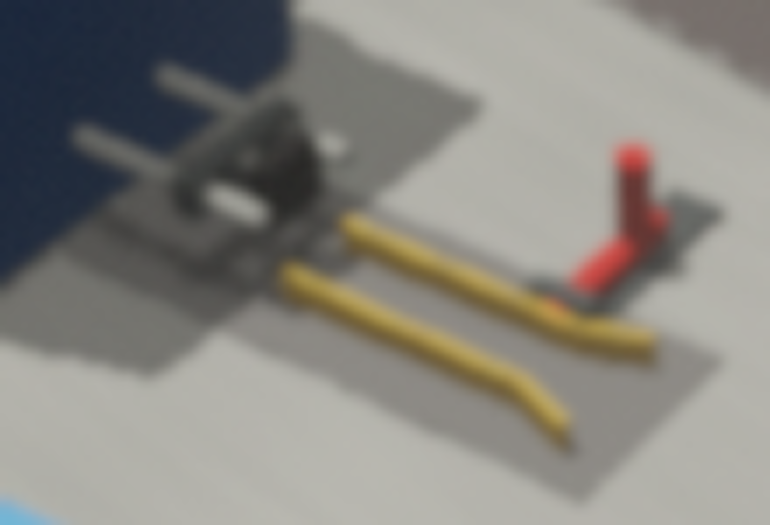

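```bash
cat > h.py <<'E'
import numpy as np, cv2
from workcell import bot
from scipy.optimize import least_squares
C={n:bot.calibration(n) for n in("side","top")}
def proj(n,P):
    c=C[n];P=np.atleast_2d(P);T=c["T"];q=(P-T[:3,3])@T[:3,:3]
    return np.c_[c["fx"]*q[:,0]/q[:,2]+c["cx"],c["fy"]*q[:,1]/q[:,2]+c["cy"]]
def fr(p,L):
    L=np.atleast_2d(L);c,s=np.cos(p[2]),np.sin(p[2])
    return np.c_[p[0]+c*L[:,0]-s*L[:,1],p[1]+s*L[:,0]+c*L[:,1],L[:,2]]
def circ(y,r=.05,n=180):
    a=np.linspace(0,2*np.pi,n);return np.c_[r*np.cos(a),0*a+y,.05+r*np.sin(a)]
def on(n,px,z):
    c=C[n];T=c["T"];d=T[:3,:3]@np.array([(px[0]-c["cx"])/c["fx"],(px[1]-c["cy"])/c["fy"],1.]);o=T[:3,3]
    return o+d*(z-o[2])/d[2]
E
cat > fit.py <<'E'
from h import *
def cr(p,off,s): return (np.array(p,float)+.5)/s-.5+np.array(off)
L=np.array([[.015,-.0215,.018],[-.12,-.0215,.018],[-.152,-.0335,.018],[.015,.0215,.018],[-.12,.0215,.018],[-.152,.0335,.018],[-.102,-.092,.062]])
t=cr([(305,325),(590,280),(650,243),(320,415),(603,368),(675,378),(518,122)],(115,135),5.7)
s=cr([(350,222),(575,325),(652,345),(290,272),(515,382),(565,425),(632,155)],(165,135),7)
def f(p): return np.r_[proj("top",fr(p,L))-t,proj("side",fr(p,L))-s].ravel()
r=least_squares(f,[.45,.3,1.75],loss="soft_l1");S=r.x
print("sealer",S);print(np.round(f(S).reshape(-1,2),1).tolist())
a,b=(lambda p:cr(p,(270,160),8)),(lambda p:cr(p,(270,190),9))
def g(p):
    o=[]
    A=proj("top",fr(p,circ(.015)));B=proj("top",fr(p,circ(-.015)))
    D=proj("side",fr(p,circ(.015)));E=proj("side",fr(p,circ(-.015)))
    o+=[A[:,0].min()-a((168,0))[0],A[:,0].max()-a((488,0))[0],B[:,0].min()-a((188,0))[0],B[:,0].max()-a((503,0))[0],B[:,1].min()-a((0,190))[1],A[:,1].max()-a((0,382))[1]]
    o+=[D[:,0].min()-b((135,0))[0],D[:,1].min()-b((0,143))[1],E[:,0].max()-b((400,0))[0],E[:,1].min()-b((0,110))[1]]
    o+=list(proj("side",fr(p,[0,.03,.05]))[0]-b((188,310)))+list(proj("top",fr(p,[0,-.03,.05]))[0]-a((347,200)))
    return np.array(o)
R=least_squares(g,[.5,-.1,1.3],loss="soft_l1").x
print("reel",R,np.round(g(R),1).tolist())
c,s_=np.cos(S[2]),np.sin(S[2]);d=R[:2]-S[:2];print("reel in sealer",d@[c,s_],d@[-s_,c],R[2]-S[2])
print("end,mouth",fr(R,[0,.03,.05]),fr(S,[-.152,0,0]),fr(S,[-.102,-.092,.045]))
im={n:cv2.imread(f"pics/{n}0.png") for n in("top","side")}
for n,(x,y,w,h) in {"top":(110,130,260,110),"side":(165,130,190,125)}.items():
    k=3 if n=="top" else 4
    I=cv2.resize(im[n][y:y+h,x:x+w],None,fx=k,fy=k,interpolation=cv2.INTER_CUBIC)
    for q in (circ(.015),circ(-.015),np.array([[0,-.03,.05],[0,.03,.05]])):
        cv2.polylines(I,[np.int32((proj(n,fr(R,q))-[x,y])*k+k/2)],False,(0,255,0),1)
    for q in L: cv2.circle(I,tuple(int(v) for v in ((proj(n,fr(S,q))[0]-[x,y])*k+k/2)),3,(255,0,255),1)
    cv2.imwrite(f"pics/ov_{n}.png",I)
# bystanders
for nm,px,z in(("cup",(290,142),0),("cupTop",(291,128),.11),("core",(353,147),.038),("can",(223,117),.085),("purple1",(284,240),.05),("purple2",(352,233),.05),("jar",(411,240),.09)): print(nm,np.round(on("top",px,z),3))
E
python3 fit.py
```

```text
sealer [0.56273525 0.18764446 1.73706086]
[[0.1, 0.3], [0.0, -0.1], [0.6, 0.2], [-0.5, 0.1], [0.1, -0.0], [-0.0, 0.6], [-0.3, -0.9], [-0.8, -0.3], [0.6, 0.5], [0.3, -0.6], [-1.0, -0.3], [0.7, 0.1], [-0.4, 0.2], [0.8, -0.1]]
reel [ 0.56441998 -0.17342749  1.30759841] [0.1, -2.6, 0.5, -1.7, 0.3, -0.5, 0.3, 0.2, 0.8, -0.1, -0.3, 1.1, 0.5, 0.1]
reel in sealer -0.3563715458229958 0.05809574609334303 -0.42946244860379923
end,mouth [[ 0.5354531 -0.1656224  0.05     ]] [[0.58789118 0.03774056 0.        ]] [[0.67034751 0.10227702 0.045     ]]
cup [ 0.726 -0.122  0.   ]
cupTop [ 0.727 -0.122  0.11 ]
core [ 0.7   -0.291  0.038]
can [0.766 0.055 0.085]
purple1 [ 0.448 -0.103  0.05 ]
purple2 [ 0.466 -0.279  0.05 ]
jar [ 0.443 -0.418  0.09 ]
```

View pics/ov_top.png

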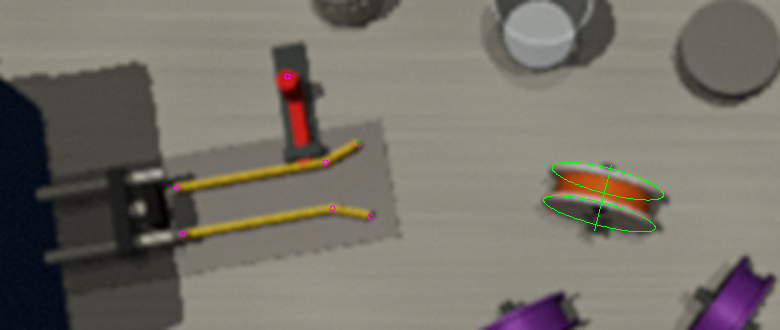

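View pics/ov_side.png

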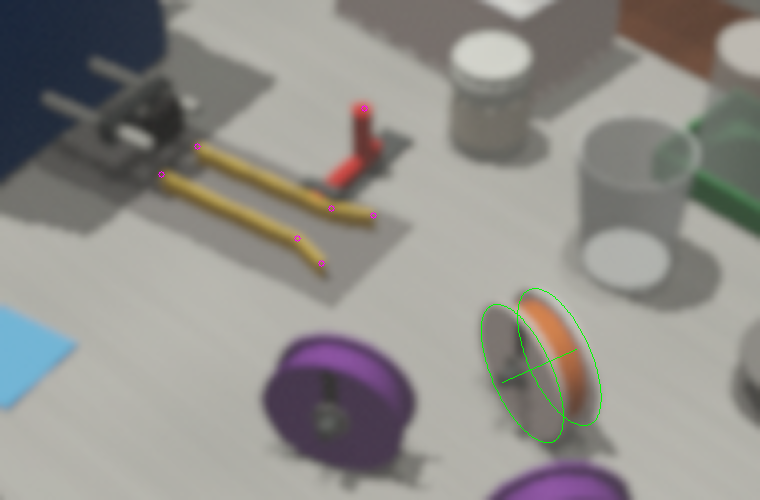

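```bash
cat > rfit.py <<'E'
from h import *
from scipy.optimize import minimize
K=8
def rend(n,p,win,ft):
    x,y,w,h=win
    def hull(*Q):
        P=np.vstack([proj(n,fr(p,q)) for q in Q]);P=(P-[x,y]+.5)*K
        M=np.zeros((h*K,w*K),np.uint8);cv2.fillPoly(M,[cv2.convexHull(np.float32(P)).astype(np.int32)],1);return M
    film=hull(circ(.015-ft,.042),circ(-.015+ft,.042)); nf=hull(circ(.015),circ(.015-ft))
    m=(film&(1-nf)).astype(np.float32)
    m=cv2.resize(m,(w,h),interpolation=cv2.INTER_AREA)
    return cv2.GaussianBlur(m,(0,0),.8)
def orange(I):
    b,g,r=[I[...,i].astype(float) for i in range(3)]
    return r-b
def rfit(ims,wins,p0):
    tg={}
    for n in ims:
        x,y,w,h=wins[n];o=orange(ims[n][y:y+h,x:x+w]);o=o-np.median(o);tg[n]=np.clip(o/np.percentile(o,98),0,1.)
    def cost(q):
        return sum(((rend(n,q[:3],wins[n],np.clip(q[3],.001,.006))-tg[n])**2).sum() for n in ims)
    r=minimize(cost,list(p0)+[.003],method="Nelder-Mead",options=dict(initial_simplex=[list(p0)+[.003]]+[[p0[0]+a,p0[1]+b,p0[2]+c,.003+d] for a,b,c,d in((.006,0,0,0),(0,.006,0,0),(0,0,.08,0),(0,0,0,.001))],xatol=1e-4,fatol=1e-3,maxiter=250))
    return r.x,r.fun
E
python3 - <<'E'
from rfit import *
ims={n:cv2.imread(f"pics/{n}0.png") for n in("top","side")}
w={"top":(280,175,60,40),"side":(280,195,40,52)}
p0=[.5644,-.1734,1.3076]
print(rfit(ims,w,p0))
R,_=rfit(ims,w,p0)
for n in ims: print(n,rfit({n:ims[n]},w,p0))
for n,(x,y,ww,h) in {"top":(280,175,60,45),"side":(275,190,60,60)}.items():
    k=10
    I=cv2.resize(ims[n][y:y+h,x:x+ww],None,fx=k,fy=k,interpolation=cv2.INTER_CUBIC)
    for q in (circ(.015),circ(-.015),np.array([[0,-.03,.05],[0,.03,.05]])):
        cv2.polylines(I,[np.int32((proj(n,fr(R,q))-[x,y])*k+k/2)],False,(0,255,0),1)
    cv2.imwrite(f"pics/ov2_{n}.png",I)
E
```

```text
(array([ 0.56413979, -0.17056916,  1.3496126 ,  0.00514525]), np.float64(19.33666781760416))
top (array([ 0.56355163, -0.17155751,  1.31198745,  0.00521549]), np.float64(7.0689051784209616))
side (array([ 0.56549605, -0.16693791,  1.39143964,  0.00494358]), np.float64(8.46326935475346))
```

View pics/ov2_top.png

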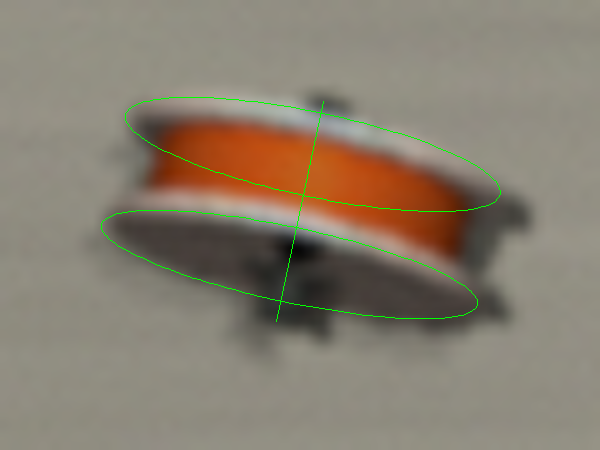

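View pics/ov2_side.png

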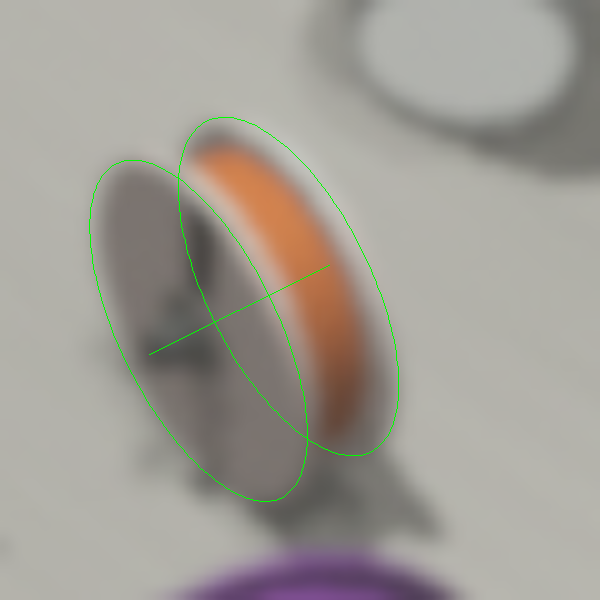

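Request:
servo_tool(plan=[[11,-38,0,-0.05,-1],[21,-77,0,-0.1,-1],[32,-115,0,-0.15,-1],[43,-153,0,-0.2,-1],[53,-192,0,-0.26,-1],[64,-230,0,-0.31,-1],[74,-260,0,-0.37,-1],[84,-290,0,-0.435,-1],[107,-323,0,-0.53,-1],[131,-357,0,-0.63,-1]], squeeze=20)

```text
clock: 0.93
position: [0.337, 0.2317, 0.2315]
tool_rot: [3.141, -0.0, 2.173]
force: [1.9, 1.0, -0.4]
grip_width: 0.0849
```

Request:
servo_tool(plan=[[22,-35,0,-0.08,-1],[43,-70,0,-0.16,-1],[64,-105,0,-0.24,-1],[84,-140,0,-0.32,-1],[104,-176,0,-0.4,-1],[124,-212,0,-0.48,-1],[143,-248,0,-0.56,-1],[162,-284,0,-0.65,-1],[180,-320,-10,-0.74,-1],[198,-350,-30,-0.82,-1]])

```text
clock: 1.77
position: [0.5364, -0.1199, 0.2024]
tool_rot: [3.138, -0.0, 1.35]
force: [1.4, 1.4, 0.2]
grip_width: 0.0851
```

Run:
```python
from h import *
o=bot.observe();print(o["clock"],o["position"],o["tool_rot"],o["qpos"],o["force"])
for n in C:cv2.imwrite(f"pics/{n}1.png",bot.grab_frame(n))
```

```text
1.7667 [ 0.5364145  -0.1199432   0.20239113] [ 3.13832918e+00 -1.60454004e-04  1.35036226e+00] [-0.26262572  0.48507866  0.51932633  1.85340961 -0.30534772  0.87904028
  0.1827963 ] [1.35989162 1.4256663  0.1987107 ]
```

View pics/side1.png

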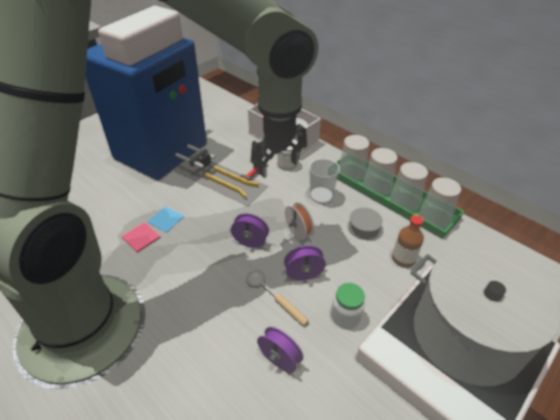

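View pics/top1.png

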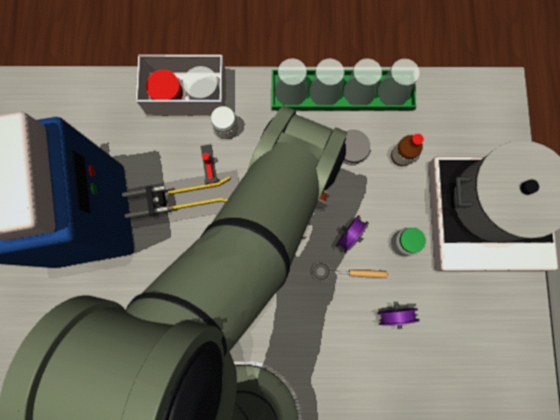

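Request:
servo_tool(plan=[[10,-18,0,-0.01,-1],[20,-36,0,-0.02,-1],[30,-56,-10,-0.036,-1],[30,-56,-30,-0.036,-1],[30,-56,-50,-0.036,-1],[30,-56,-65,-0.036,-1],[30,-56,-75,-0.036,-1],[30,-56,-80,-0.036,-1],[30,-56,-80,-0.036,-1],[30,-56,-80,-0.036,-1]])

```text
clock: 2.7
position: [0.5652, -0.1729, 0.1218]
tool_rot: [3.141, -0.0, 1.32]
force: [-0.6, 0.3, 0.3]
grip_width: 0.0853
```

Run:
```python
from h import *
o=bot.observe();print(o["clock"],o["position"],o["tool_rot"],o["force"])
I=bot.grab_frame("side");cv2.imwrite("pics/side2.png",I)
cv2.imwrite("pics/side2c.png",cv2.resize(I[130:260,230:390],None,fx=4.6,fy=4.6,interpolation=cv2.INTER_CUBIC))
I=bot.grab_frame("top")
cv2.imwrite("pics/top2c.png",cv2.resize(I[130:260,250:400],None,fx=4.6,fy=4.6,interpolation=cv2.INTER_CUBIC))
```

```text
2.7 [ 0.56520428 -0.17289128  0.12183172] [ 3.14117255e+00 -7.22118527e-06  1.32000978e+00] [-0.60752255  0.26047433  0.29167971]
```

View pics/side2c.png

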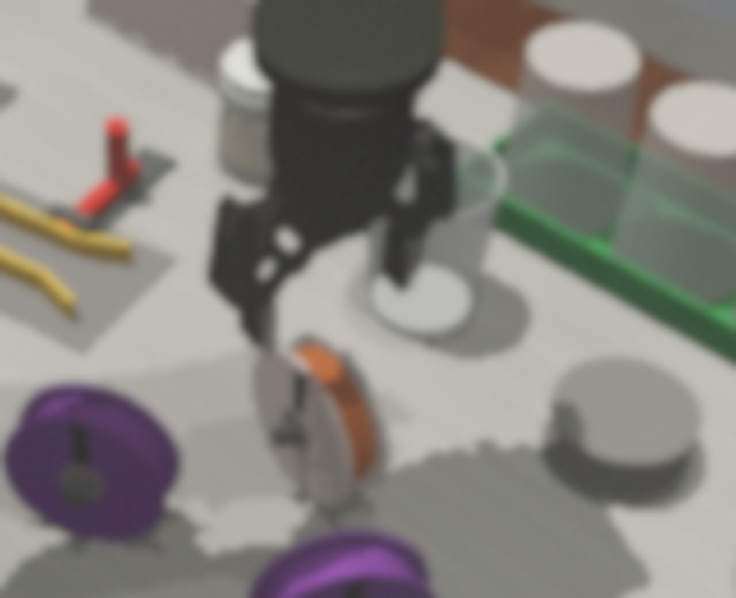

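View pics/top2c.png

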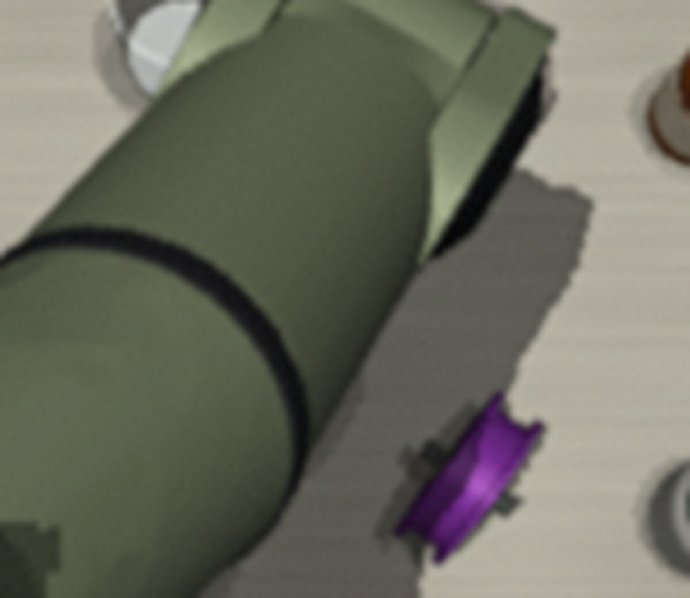

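Run:
```python
from rfit import *
print((proj("side",[[.5652,-.1729,.135]])-[230,130]+.5)*4.6)
p=[.5652,-.1729,1.32]
for y in(.0425,-.0425): print((proj("side",fr(p,[0,y,.135]))-[230,130]+.5)*4.6)
I=cv2.imread("pics/side2.png")
x,y,w,h=275,190,60,60;k=10
J=cv2.resize(I[y:y+h,x:x+w],None,fx=k,fy=k,interpolation=cv2.INTER_CUBIC)
for q in (circ(.015),circ(-.015),np.array([[0,-.03,.05],[0,.03,.05]])):
    cv2.polylines(J,[np.int32((proj("side",fr(p,q))-[x,y]+.5)*k)],False,(0,255,0),1)
cv2.imwrite("pics/ov3.png",J)
```

```text
[[328.97808527 313.78766979]]
[[265.12358351 341.62434441]]
[[391.01670131 286.74261078]]
```

View pics/ov3.png

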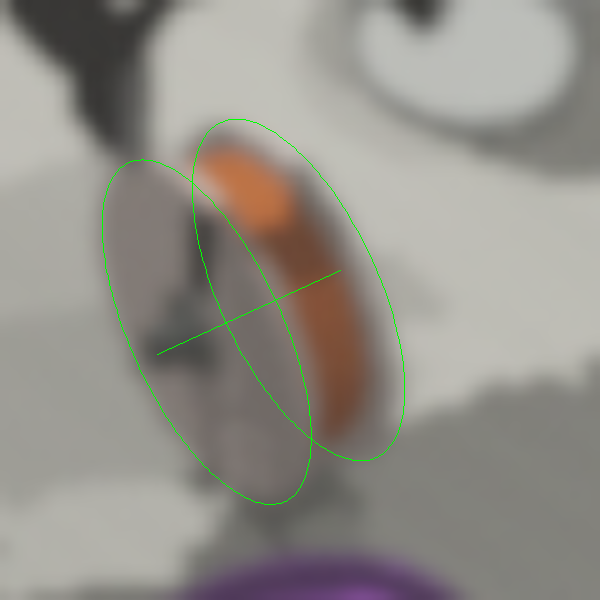

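Request:
servo_tool(plan=[[0,0,-15,0.02,-1],[0,0,-30,0.02,-1],[0,0,-45,0.02,-1],[0,0,-58,0.02,-1],[0,0,-69,0.02,-1],[0,0,-78,0.02,-1],[0,0,-84,0.02,-1],[0,0,-88,0.02,-1],[0,0,-89,0.02,-1],[0,0,-89,0.02,-1]])

```text
clock: 3.63
position: [0.5651, -0.173, 0.0324]
tool_rot: [3.141, 0.0, 1.34]
force: [-0.2, 0.3, 1.0]
grip_width: 0.0854
```

Run:
```python
from h import *
o=bot.observe();print(o["clock"],o["position"],o["tool_rot"],o["force"])
I=bot.grab_frame("side");cv2.imwrite("pics/side3.png",I)
cv2.imwrite("pics/side3c.png",cv2.resize(I[170:260,250:350],None,fx=6,fy=6,interpolation=cv2.INTER_CUBIC))
```

```text
3.6333 [ 0.56506965 -0.17301094  0.03237584] [3.14146683e+00 6.53550581e-05 1.33970901e+00] [-0.16710354  0.26025523  0.96558465]
```

View pics/side3c.png

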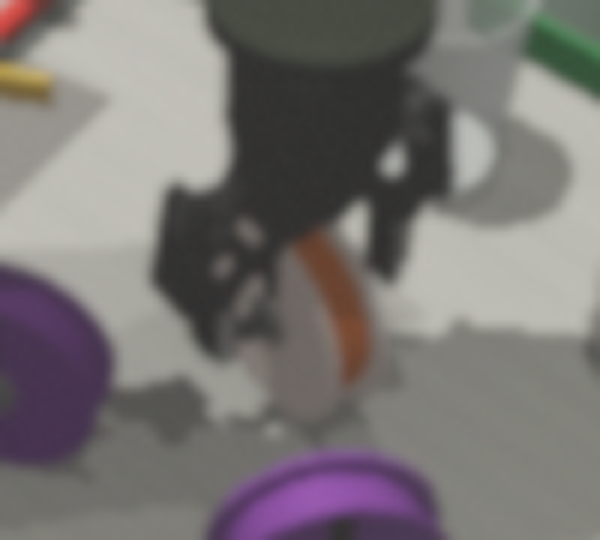

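Request:
servo_tool(plan=[[0,0,0,0,-0.85],[0,0,0,0,-0.75],[0,0,0,0,-0.65],[0,0,0,0,-0.57],[0,0,0,0,-0.5],[0,0,0,0,-0.45],[0,0,0,0,-0.4],[0,0,0,0,-0.35],[0,0,0,0,-0.3],[0,0,0,0,-0.3]], squeeze=20)

```text
clock: 4.52
position: [0.565, -0.1729, 0.0324]
tool_rot: [-3.142, -0.0, 1.34]
force: [-1.4, -0.2, 3.5]
grip_width: 0.0595
```

Run:
```python
from h import *
o=bot.observe();print(o["clock"],o["position"],o["tool_rot"],o["force"],o["moment"],o["grip_width"])
I=bot.grab_frame("side");cv2.imwrite("pics/side4.png",I)
cv2.imwrite("pics/side4c.png",cv2.resize(I[170:260,250:350],None,fx=6,fy=6,interpolation=cv2.INTER_CUBIC))
```

```text
4.5167 [ 0.56496317 -0.17294699  0.03236248] [-3.14158843e+00 -1.77468055e-05  1.33971932e+00] [-1.39513782 -0.20938465  3.52321156] [0.04457991 0.34379212 0.00668851] 0.059457245945374076
```

View pics/side4c.png

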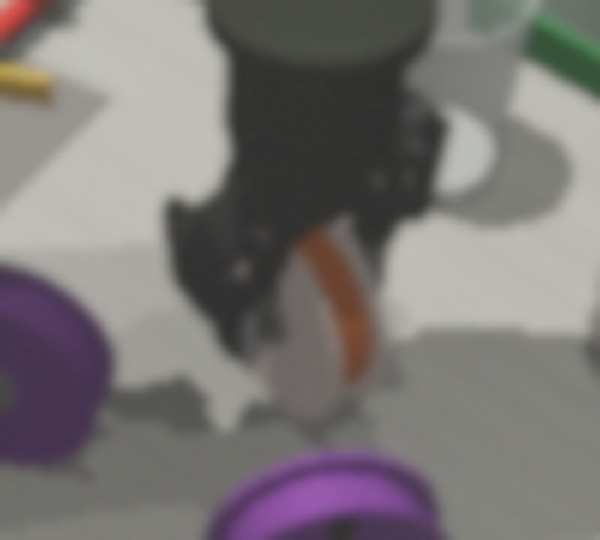

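```bash
cat > path.py <<'E'
from h import *
from scipy.interpolate import CubicHermiteSpline
S=np.array([.5627,.1876,1.737]);c,s=np.cos(S[2]),np.sin(S[2])
P=np.array([.565,-.173]);d=P-S[:2];a=np.array([d@[c,s],d@[-s,c]]);h0=1.34-S[2];print(a,h0)
xe=-.16
H=CubicHermiteSpline([a[0],xe],[a[1],0],[np.tan(h0),0])
X=np.linspace(a[0],xe,20+1)
prev=None
for i,x in enumerate(X):
    y=H(x);w=fr(S,[x,y,0])[0,:2];print(i,np.round((w-P)*1000,1),round(np.arctan(H(x,1))-h0,3),round(y*1000,1))
print(fr(S,[[-.16,0,0],[-.1,0,0],[-.05,0,0],[-.02,0,0]])*1000, c,s)
E
python3 path.py
```

```text
[-0.35601142  0.05738919] -0.397
0 [0. 0.] 0.0 57.4
1 [ 2.4 10.3] -0.002 53.3
2 [ 4.9 20.7] -0.003 49.1
3 [ 7.4 31. ] -0.001 45.0
4 [ 9.8 41.4] 0.003 40.9
5 [12.1 51.7] 0.01 36.9
6 [14.4 62. ] 0.018 32.9
7 [16.6 72.3] 0.029 29.1
8 [18.6 82.6] 0.041 25.4
9 [20.5 92.9] 0.057 21.8
10 [ 22.2 103.1] 0.074 18.4
11 [ 23.7 113.3] 0.094 15.3
12 [ 25.  123.4] 0.117 12.3
13 [ 26.  133.6] 0.142 9.6
14 [ 26.8 143.6] 0.17 7.2
15 [ 27.2 153.6] 0.201 5.1
16 [ 27.4 163.6] 0.235 3.3
17 [ 27.1 173.5] 0.271 1.9
18 [ 26.6 183.3] 0.31 0.9
19 [ 25.6 193.1] 0.352 0.2
20 [ 24.2 202.8] 0.397 -0.0
[[589.17032593  29.80481045   0.        ]
 [579.24395371  88.97800653   0.        ]
 [570.97197685 138.28900327   0.        ]
 [566.00879074 167.87560131   0.        ]] -0.16543953706035733 0.9862199346886346
```

Request:
servo_tool(plan=[[0,0,-0.5,0,0.2],[0,0,-1,0,0.2],[1,4,-1,0,0.2],[2.4,10,-1,0,0.2],[4,17,-1,0,0.2],[6,25,-1,0,0.2],[8,33,-1,0,0.2],[9.8,41.4,-1,0.003,0.2],[11,47,-1,0.007,0.2],[12.1,51.7,-1,0.01,0.2]])

```text
clock: 5.4
position: [0.5778, -0.1209, 0.0321]
tool_rot: [3.14, -0.0, 1.35]
force: [-2.5, 0.9, 15.7]
grip_width: 0.0595
```

Run:
```python
from h import *
o=bot.observe();print(o["clock"],o["position"],o["tool_rot"],o["force"],o["moment"],o["grip_width"])
I=bot.grab_frame("side");cv2.imwrite("pics/side5.png",I)
cv2.imwrite("pics/side5c.png",cv2.resize(I[150:260,210:330],None,fx=5.4,fy=5.4,interpolation=cv2.INTER_CUBIC))
```

```text
5.4 [ 0.57782112 -0.1208659   0.03206007] [ 3.14013310e+00 -2.61276165e-04  1.35020539e+00] [-2.50848893  0.9413084  15.68000849] [ 0.02455206  0.48711822 -0.00322438] 0.05951347084795712
```

View pics/side5c.png

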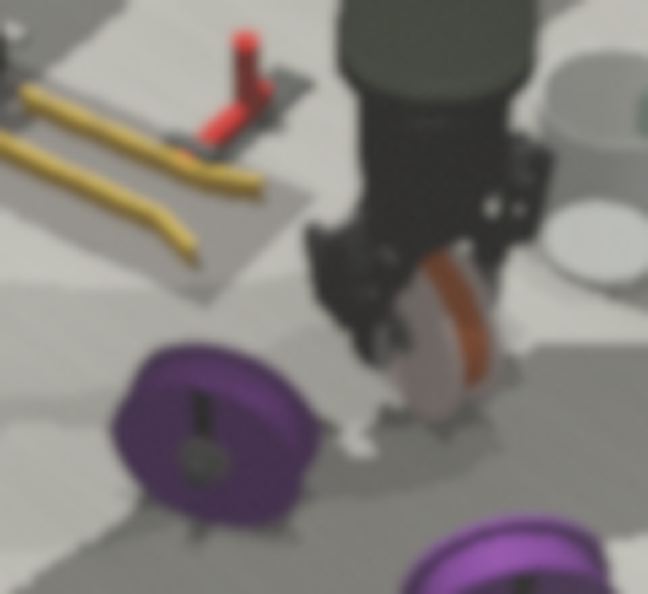

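Request:
servo_tool(plan=[[1.2,5.5,0.2,0.004,0.2],[2.9,13,0.4,0.011,0.2],[4.5,20.6,0.4,0.019,0.2],[6.5,30.9,0.4,0.031,0.2],[8.4,41.2,0.4,0.047,0.2],[10.1,51.4,0.4,0.064,0.2],[11.6,61.6,0.4,0.084,0.2],[12.9,71.7,0.4,0.107,0.2],[13.5,77,0.4,0.12,0.2],[13.9,81.9,0.4,0.132,0.2]])

```text
clock: 6.28
position: [0.5923, -0.0387, 0.0323]
tool_rot: [3.139, -0.0, 1.483]
force: [2.4, -0.5, 6.6]
grip_width: 0.0596
```

Run:
```python
from h import *
o=bot.observe();print(o["clock"],o["position"],o["tool_rot"],o["force"],o["moment"],o["grip_width"])
I=bot.grab_frame("side");cv2.imwrite("pics/side6.png",I)
cv2.imwrite("pics/side6c.png",cv2.resize(I[130:240,180:300],None,fx=5.4,fy=5.4,interpolation=cv2.INTER_CUBIC))
```

```text
6.2833 [ 0.59225493 -0.03874193  0.03225422] [ 3.13907265e+00 -1.09645967e-04  1.48298237e+00] [ 2.38695838 -0.54425802  6.62397321] [-0.15869967 -0.78684375 -0.04479043] 0.059599152331876806
```

View pics/side6c.png

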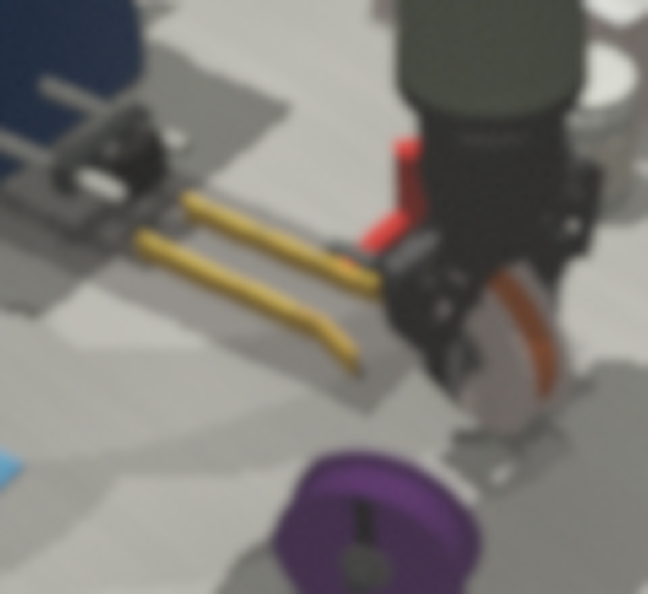

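Request:
servo_tool(plan=[[0.4,5,0,0.014,0.2],[0.8,10,0,0.028,0.2],[1.0,15,0,0.043,0.2],[1.2,20,0,0.059,0.2],[1.4,30,0,0.093,0.2],[1.1,39.9,0,0.129,0.2],[0.6,49.7,0,0.168,0.2],[-0.4,59.5,0,0.21,0.2],[-1.1,64.5,0,0.232,0.2],[-1.8,69.2,0,0.255,0.2]])

```text
clock: 7.17
position: [0.5903, 0.0306, 0.0323]
tool_rot: [3.139, 0.0, 1.738]
force: [2.5, 0.7, 6.3]
grip_width: 0.0589
```

Run:
```python
from h import *
o=bot.observe();print(o["clock"],o["position"],o["tool_rot"],o["force"],o["moment"],o["grip_width"])
I=bot.grab_frame("side");cv2.imwrite("pics/side7.png",I)
cv2.imwrite("pics/side7c.png",cv2.resize(I[120:230,160:280],None,fx=5.4,fy=5.4,interpolation=cv2.INTER_CUBIC))
I=bot.grab_frame("top");cv2.imwrite("pics/top7.png",I)
cv2.imwrite("pics/top7c.png",cv2.resize(I[120:230,110:260],None,fx=5,fy=5,interpolation=cv2.INTER_CUBIC))
```

```text
7.1667 [0.59032016 0.03062551 0.03226931] [3.13909604e+00 1.06096475e-04 1.73849737e+00] [2.52308245 0.65294364 6.3307003 ] [ 0.07279993 -0.7169546  -0.03922217] 0.058939803273724646
```

View pics/side7c.png

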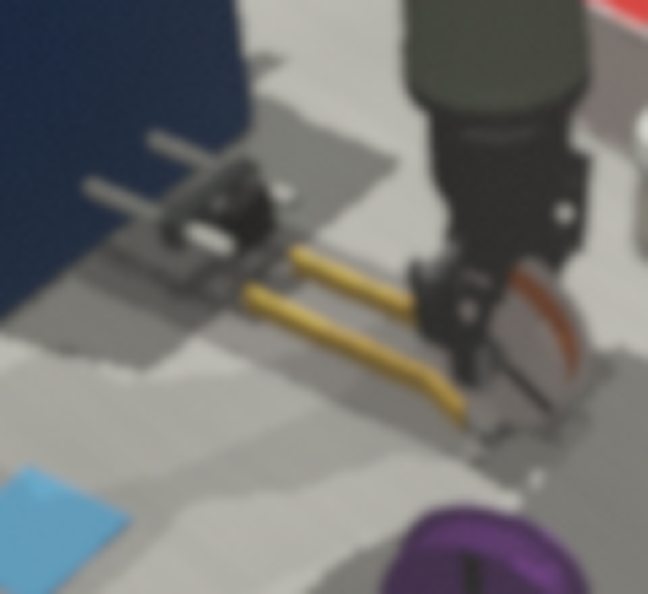

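View pics/top7c.png

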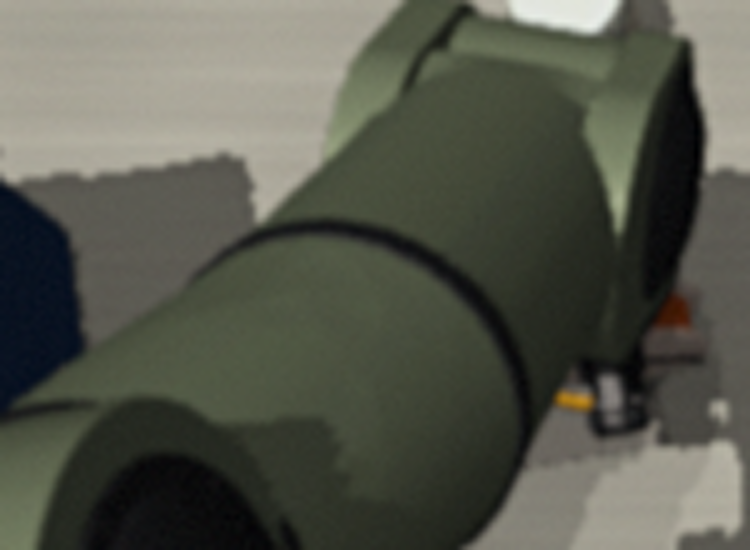

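Request:
servo_tool(plan=[[-1,3,0,0,0.2],[-1.6,7,0,0,0.2],[-2.3,11,0,0,0.2],[-3,15,0,0,0.2],[-3.7,20,0,0,0.2],[-4.5,25,0,0,0.2],[-5.3,30,0,0,0.2],[-6,34,0,0,0.2],[-6.6,37.5,0,0,0.2],[-7,40,0,0,0.2]])

```text
clock: 8.1
position: [0.5835, 0.0706, 0.0322]
tool_rot: [3.139, 0.0, 1.737]
force: [5.0, 0.1, 5.1]
grip_width: 0.0598
```

```bash
cat >> h.py <<'E'
S=np.array([.5627,.1876,1.737])
def st():
    o=bot.observe();p=o["position"];c,s=np.cos(S[2]),np.sin(S[2]);d=p[:2]-S[:2];f=o["force"]
    print("t%.2f"%o["clock"],"sealer xy mm",np.round([1e3*(d@[c,s]),1e3*(d@[-s,c]),1e3*p[2]],1),"dyaw",round(o["tool_rot"][2]-S[2],3),"F sealer",np.round([f[0]*c+f[1]*s,-f[0]*s+f[1]*c,f[2]],1),"M",np.round(o["moment"],2),"w",round(o["grip_width"]*1e3,1))
E
python3 - <<'E'
from h import *
st()
I=bot.grab_frame("side");cv2.imwrite("pics/side8.png",I)
cv2.imwrite("pics/side8c.png",cv2.resize(I[110:220,150:270],None,fx=5.4,fy=5.4,interpolation=cv2.INTER_CUBIC))
E
```

```text
t8.10 sealer xy mm [-118.8   -1.1   32.2] dyaw 0.0 F sealer [-0.7 -5.   5.1] M [ 0.16 -1.44 -0.06] w 59.8
```

View pics/side8c.png

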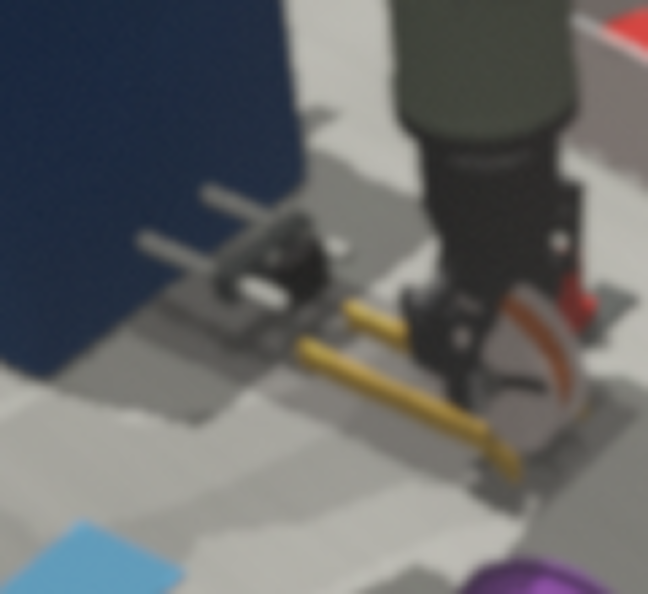

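Request:
servo_tool(plan=[[0.3,2,0,0,0.2],[0.5,4,0,0,0.2],[0.3,6,0,0,0.2],[0,8,0,0,0.2],[-0.4,10,0,0,0.2],[-0.7,12,0,0,0.2],[-1.1,14,0,0,0.2],[-1.4,16,0,0,0.2],[-1.7,18,0,0,0.2],[-2.1,20,0,0,0.2]])

```text
clock: 8.98
position: [0.5808, 0.0902, 0.0322]
tool_rot: [3.14, -0.0, 1.737]
force: [1.9, 0.6, 9.3]
grip_width: 0.0592
```

```bash
python3 -c "
from h import *
st()"
```

```text
t8.98 sealer xy mm [-99.   -1.7  32.2] dyaw -0.0 F sealer [ 0.3 -2.   9.3] M [ 0.12 -0.54 -0.05] w 59.2
```

Request:
servo_tool(plan=[[-0.3,3,0,0,0.2],[-0.7,6,0,0,0.2],[-1.2,9,0,0,0.2],[-1.7,12,0,0,0.2],[-2.2,15,0,0,0.2],[-2.7,18,0,0,0.2],[-3.2,21,0,0,0.2],[-3.7,24,0,0,0.2],[-4.3,27,0,0,0.2],[-4.8,30,0,0,0.2]])

```text
clock: 9.82
position: [0.5761, 0.1203, 0.0322]
tool_rot: [3.14, -0.0, 1.737]
force: [2.1, -0.3, 8.2]
grip_width: 0.0594
```

```bash
python3 -c "
from h import *
st()
I=bot.grab_frame('side');cv2.imwrite('pics/side9.png',I)
cv2.imwrite('pics/side9c.png',cv2.resize(I[110:220,150:270],None,fx=5.4,fy=5.4,interpolation=cv2.INTER_CUBIC))"
```

```text
t9.82 sealer xy mm [-68.6  -2.   32.2] dyaw -0.0 F sealer [-0.6 -2.   8.2] M [ 0.03 -0.71 -0.02] w 59.4
```

View pics/side9c.png

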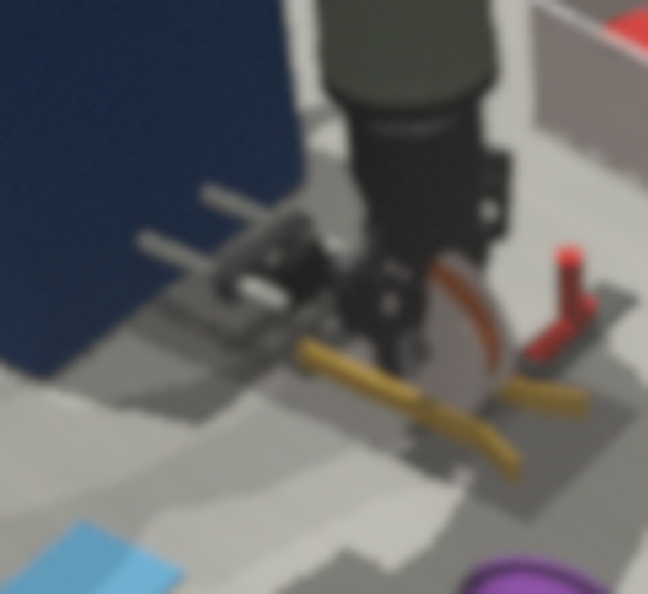

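Request:
servo_tool(plan=[[-0.3,1.5,0,0,0.2],[-0.5,3,0,0,0.2],[-0.7,4.5,0,0,0.2],[-1.0,6,0,0,0.2],[-1.2,7.5,0,0,0.2],[-1.5,9,0,0,0.2],[-1.7,10.5,0,0,0.2],[-2.0,12,0,0,0.2],[-2.2,13,0,0,0.2],[-2.3,14,0,0,0.2]])

```text
clock: 10.7
position: [0.5739, 0.1343, 0.0322]
tool_rot: [3.14, -0.0, 1.737]
force: [2.6, 1.2, 8.2]
grip_width: 0.0592
```

```bash
python3 -c "
from h import *
st()"
```

```text
t10.70 sealer xy mm [-54.5  -2.2  32.2] dyaw -0.0 F sealer [ 0.8 -2.8  8.2] M [ 0.06 -0.73 -0.01] w 59.2
```

Request:
servo_tool(plan=[[-0.1,0.5,0,0,0.2],[-0.2,1,0,0,0.2],[-0.2,1.5,0,0,0.2],[-0.3,2,0,0,0.2],[-0.4,2.5,0,0,0.2],[-0.5,3,0,0,0.2],[-0.6,3.5,0,0,0.2],[-0.7,4,0,0,0.2],[-0.7,4.5,0,0,0.2],[-0.8,5,0,0,0.2]])

```text
clock: 11.53
position: [0.5731, 0.1392, 0.0322]
tool_rot: [3.14, -0.0, 1.737]
force: [1.6, 0.5, 7.8]
grip_width: 0.0594
```

```bash
python3 -c "
from h import *
st()"
```

```text
t11.53 sealer xy mm [-49.4  -2.3  32.2] dyaw -0.0 F sealer [ 0.2 -1.7  7.8] M [ 0.1  -0.84 -0.06] w 59.4
```

Request:
servo_tool(plan=[[-0.1,0.5,0,0,0.2],[-0.2,1,0,0,0.2],[-0.2,1.5,0,0,0.2],[-0.3,2,0,0,0.2],[-0.4,2.5,0,0,0.2],[-0.5,3,0,0,0.2],[-0.6,3.5,0,0,0.2],[-0.7,4,0,0,0.2],[-0.7,4.5,0,0,0.2],[-0.8,5,0,0,0.2]])

```text
clock: 12.37
position: [0.5723, 0.1442, 0.0322]
tool_rot: [3.14, -0.0, 1.737]
force: [2.4, -0.4, 7.6]
grip_width: 0.0594
```

```bash
python3 -c "
from h import *
st()"
```

```text
t12.37 sealer xy mm [-44.4  -2.3  32.2] dyaw -0.0 F sealer [-0.8 -2.3  7.6] M [ 0.19 -0.93 -0.01] w 59.4
```

Request:
servo_tool(plan=[[-0.1,0.5,0,0,0.2],[-0.2,1,0,0,0.2],[-0.2,1.5,0,0,0.2],[-0.3,2,0,0,0.2],[-0.4,2.5,0,0,0.2],[-0.5,3,0,0,0.2],[-0.6,3.5,0,0,0.2],[-0.7,4,0,0,0.2],[-0.7,4.5,0,0,0.2],[-0.8,5,0,0,0.2]])

```text
clock: 13.2
position: [0.5715, 0.1492, 0.0322]
tool_rot: [3.139, -0.0, 1.737]
force: [3.2, 0.5, 8.4]
grip_width: 0.0595
```

```bash
python3 -c "
from h import *
st()"
```

```text
t13.20 sealer xy mm [-39.4  -2.4  32.2] dyaw -0.0 F sealer [-0.1 -3.3  8.4] M [ 0.07 -0.85 -0.09] w 59.5
```

Request:
servo_tool(plan=[[0,0.5,0,0,0.2],[0.1,1,0,0,0.2],[0.1,1.5,0,0,0.2],[0,2,0,0,0.2],[-0.1,2.5,0,0,0.2],[-0.2,3,0,0,0.2],[-0.3,3.5,0,0,0.2],[-0.4,4,0,0,0.2],[-0.5,4.5,0,0,0.2],[-0.6,5,0,0,0.2]])

```text
clock: 14.03
position: [0.5708, 0.1542, 0.0322]
tool_rot: [3.14, -0.0, 1.737]
force: [3.1, 0.4, 7.8]
grip_width: 0.0594
```

```bash
python3 -c "
from h import *
st()"
```

```text
t14.03 sealer xy mm [-34.3  -2.5  32.2] dyaw -0.0 F sealer [-0.1 -3.2  7.8] M [ 0.1  -0.75 -0.07] w 59.4
```

Request:
servo_tool(plan=[[-0.1,0.5,0,0,0.2],[-0.2,1,0,0,0.2],[-0.2,1.5,0,0,0.2],[-0.3,2,0,0,0.2],[-0.4,2.5,0,0,0.2],[-0.5,3,0,0,0.2],[-0.6,3.5,0,0,0.2],[-0.7,4,0,0,0.2],[-0.7,4.5,0,0,0.2],[-0.8,5,0,0,0.2]])

```text
clock: 14.87
position: [0.5701, 0.159, 0.0322]
tool_rot: [3.14, 0.0, 1.736]
force: [3.7, -0.6, 7.7]
grip_width: 0.0594
```

```bash
python3 -c "
from h import *
st()
I=bot.grab_frame('side');cv2.imwrite('pics/side10.png',I)
cv2.imwrite('pics/side10c.png',cv2.resize(I[110:210,160:270],None,fx=5.8,fy=5.8,interpolation=cv2.INTER_CUBIC))"
```

```text
t14.87 sealer xy mm [-29.5  -2.6  32.2] dyaw -0.001 F sealer [-1.2 -3.6  7.7] M [-0.39 -0.85  0.01] w 59.4
```

View pics/side10c.png

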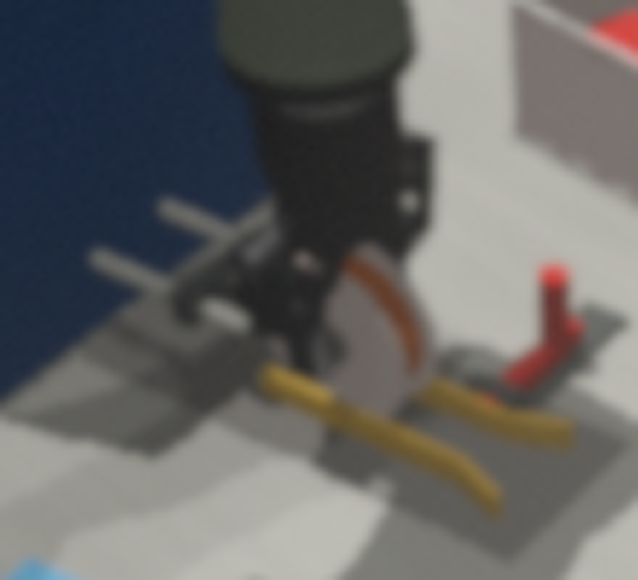

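Request:
servo_tool(plan=[[0,0.3,0,0,0.2],[-0.1,0.6,0,0,0.2],[-0.1,0.9,0,0,0.2],[-0.2,1.2,0,0,0.2],[-0.2,1.5,0,0,0.2],[-0.3,1.8,0,0,0.2],[-0.3,2.0,0,0,0.2],[-0.3,2.0,0,0,0.2],[-0.3,2.0,0,0,0.2],[-0.3,2.0,0,0,0.2]])

```text
clock: 15.75
position: [0.57, 0.1601, 0.0322]
tool_rot: [3.14, 0.001, 1.736]
force: [3.5, -4.7, 8.2]
grip_width: 0.0594
```

```bash
python3 -c "
from h import *
st()"
```

```text
t15.75 sealer xy mm [-28.3  -2.6  32.2] dyaw -0.001 F sealer [-5.2 -2.7  8.2] M [-0.98 -0.96 -0.05] w 59.4
```

Request:
servo_tool(plan=[[-0.1,0.4,0,0,0.2],[-0.1,0.8,0,0,0.2],[-0.2,1.2,0,0,0.2],[-0.3,1.6,0,0,0.2],[-0.3,2.0,0,0,0.2],[-0.4,2.4,0,0,0.2],[-0.5,2.8,0,0,0.2],[-0.5,3.1,0,0,0.2],[-0.5,3.1,0,0,0.2],[-0.5,3.1,0,0,0.2]])

```text
clock: 16.58
position: [0.5696, 0.162, 0.0322]
tool_rot: [3.14, 0.002, 1.735]
force: [3.9, -10.5, 8.6]
grip_width: 0.0595
```

```bash
python3 -c "
from h import *
st()"
```

```text
t16.58 sealer xy mm [-26.4  -2.6  32.2] dyaw -0.002 F sealer [-11.   -2.1   8.6] M [-2.24 -1.02  0.03] w 59.5
```

Request:
servo_tool(plan=[[0,0,0,0,0.2],[0,0,0,0,0.2],[0,0,0,0,0.2],[0,0,0,0,0.2],[0,0,0,0,0.2],[0,0,0,0,0.2],[0,0,0,0,0.2],[0,0,0,0,0.2],[0,0,0,0,0.2],[0,0,0,0,0.2]])

```text
clock: 17.42
position: [0.5696, 0.162, 0.0322]
tool_rot: [3.14, 0.002, 1.735]
force: [4.2, -11.0, 8.3]
grip_width: 0.0594
```

```bash
python3 -c "
from h import *
st()"
```

```text
t17.42 sealer xy mm [-26.4  -2.6  32.2] dyaw -0.002 F sealer [-11.6  -2.4   8.3] M [-2.22 -0.99  0.03] w 59.4
```

Request:
servo_tool(plan=[[0,0,0,0,0.2],[0,0,0,0,0.2],[0,0,0,0,0.2],[0,0,0,0,0.2],[0,0,0,0,0.2],[0,0,0,0,0.2],[0,0,0,0,0.2],[0,0,0,0,0.2],[0,0,0,0,0.2],[0,0,0,0,0.2]])

```text
clock: 18.25
position: [0.5696, 0.162, 0.0322]
tool_rot: [3.14, 0.002, 1.735]
force: [4.2, -10.7, 9.3]
grip_width: 0.0595
```

```bash
python3 -c "
from h import *
st()"
```

```text
t18.25 sealer xy mm [-26.4  -2.6  32.2] dyaw -0.002 F sealer [-11.2  -2.4   9.3] M [-2.27 -1.06  0.01] w 59.5
```

Request:
servo_tool(plan=[[0.1,-0.7,0,0,0.2],[0.2,-1.4,0,0,0.2],[0.4,-2.1,0,0,0.2],[0.5,-2.8,0,0,0.2],[0.6,-3.5,0,0,0.2],[0.7,-4.0,0,0,0.2],[0.8,-4.4,0,0,0.2],[0.9,-4.7,0,0,0.2],[0.9,-5.0,0,0,0.2],[0.9,-5.0,0,0,0.2]])

```text
clock: 19.08
position: [0.57, 0.159, 0.0322]
tool_rot: [3.14, 0.0, 1.736]
force: [1.5, -1.8, 8.7]
grip_width: 0.0594
```

```bash
python3 -c "
from h import *
st()"
```

```text
t19.08 sealer xy mm [-29.4  -2.5  32.2] dyaw -0.001 F sealer [-2.  -1.1  8.7] M [-0.12 -0.59  0.  ] w 59.4
```

Request:
servo_tool(plan=[[0,-0.2,0,0,0.2],[0.1,-0.4,0.1,0,0.2],[0.1,-0.6,0.2,0,0.2],[0.2,-0.8,0.3,0,0.2],[0.2,-0.8,0.4,0,0.2],[0.2,-0.8,0.4,0,0.2],[0.2,-0.8,0.4,0,0.2],[0.2,-0.8,0.4,0,0.2],[0.2,-0.8,0.4,0,0.2],[0.2,-0.8,0.4,0,0.2]])

```text
clock: 19.92
position: [0.5699, 0.1583, 0.0322]
tool_rot: [3.141, -0.0, 1.737]
force: [4.9, 1.2, 5.2]
grip_width: 0.0598
```

```bash
python3 -c "
from h import *
st()
I=bot.grab_frame('side');cv2.imwrite('pics/side11.png',I)
cv2.imwrite('pics/side11c.png',cv2.resize(I[110:210,160:270],None,fx=5.8,fy=5.8,interpolation=cv2.INTER_CUBIC));st()"
```

```text
t19.92 sealer xy mm [-30.1  -2.2  32.2] dyaw -0.0 F sealer [ 0.4 -5.   5.2] M [ 0.26 -1.33 -0.01] w 59.8
t19.97 sealer xy mm [-30.1  -2.3  32.3] dyaw -0.0 F sealer [ 0.2 -4.9  4.1] M [ 0.21 -1.32 -0.03] w 59.0
```

View pics/side11c.png

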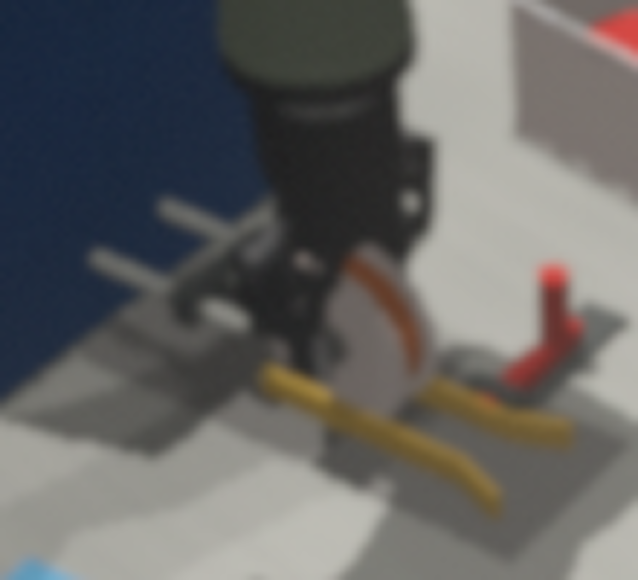

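Request:
servo_tool(plan=[[0.2,0,0,0,0],[0.4,0,0,0,-0.2],[0.4,0,0,0,-0.3],[0.4,0,0,0,-0.36],[0.4,0,0,0,-0.39],[0.4,0,0,0,-0.41],[0.4,0,0,0,-0.43],[0.4,0,0,0,-0.46],[0.4,0,0,0,-0.5],[0.4,0,0,0,-0.55]])

```text
clock: 20.8
position: [0.5695, 0.1581, 0.0319]
tool_rot: [-3.141, 0.0, 1.737]
force: [-0.6, -0.9, 0.1]
grip_width: 0.0661
```

```bash
python3 -c "
from h import *
st()
I=bot.grab_frame('side');cv2.imwrite('pics/side12.png',I)
cv2.imwrite('pics/side12c.png',cv2.resize(I[110:210,160:270],None,fx=5.8,fy=5.8,interpolation=cv2.INTER_CUBIC));st()"
```

```text
t20.80 sealer xy mm [-30.2  -1.9  31.9] dyaw -0.0 F sealer [-0.8  0.7  0.1] M [-0.03  0.09 -0.01] w 66.1
t20.85 sealer xy mm [-30.2  -2.   31.9] dyaw -0.0 F sealer [-0.1  0.8  0.2] M [ 0.05 -0.04 -0.05] w 66.3
```

View pics/side12c.png

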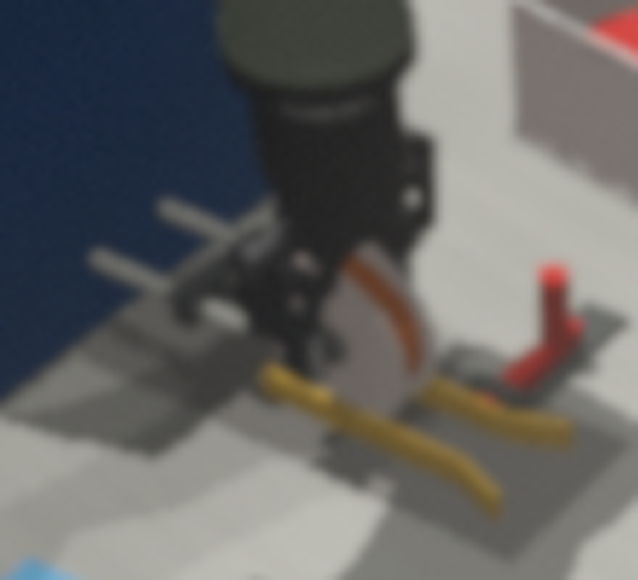

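Request:
servo_tool(plan=[[0,0,0,0,-0.65],[0,0,0,0,-0.75],[0,0,0,0,-0.75],[0,0,3,0,-0.75],[0,0,9,0,-0.75],[0,0,18,0,-0.75],[0,0,32,0,-0.75],[0,0,50,0,-0.75],[0,0,75,0,-0.75],[0,0,105,0,-0.75]])

```text
clock: 21.68
position: [0.5692, 0.1579, 0.1381]
tool_rot: [-3.14, 0.0, 1.737]
force: [-0.7, -0.1, -0.3]
grip_width: 0.0747
```

```bash
python3 -c "
from h import *
st()
I=bot.grab_frame('side');cv2.imwrite('pics/side13.png',I)
cv2.imwrite('pics/side13c.png',cv2.resize(I[90:210,150:270],None,fx=5,fy=5,interpolation=cv2.INTER_CUBIC))
I=bot.grab_frame('top');cv2.imwrite('pics/top13.png',I)"
```

```text
t21.68 sealer xy mm [-30.3  -1.5 138.1] dyaw -0.0 F sealer [ 0.   0.7 -0.3] M [ 0.02  0.02 -0.01] w 74.7
```

View pics/side13c.png

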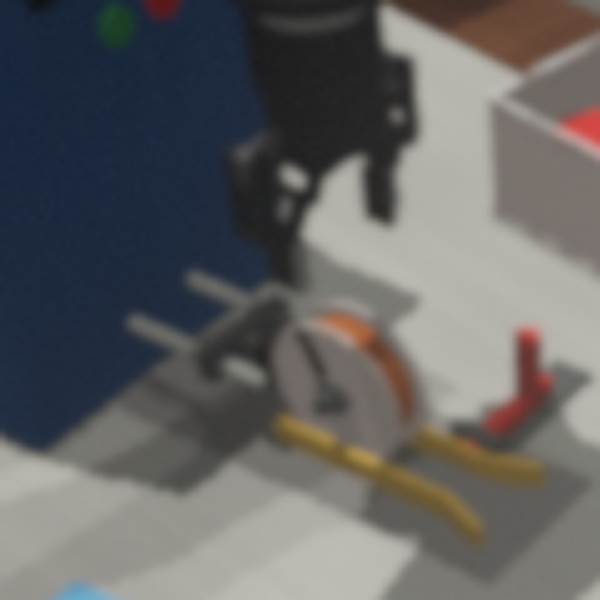

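View pics/top13.png

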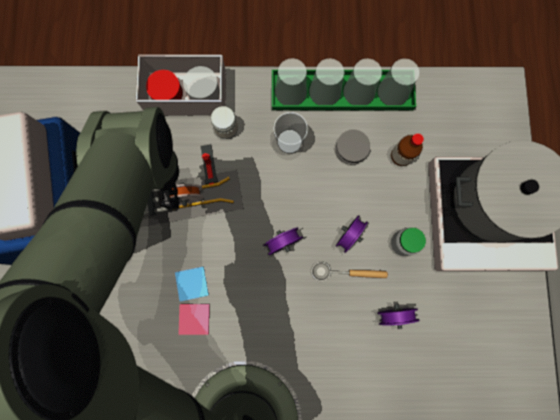

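Request:
servo_tool(plan=[[20,-7,2,0,-0.4],[45,-17,2,0,0],[75,-28,2,0,0.5],[105,-39,2,0,1],[125,-47,2,0,1],[134.7,-50.4,2,0,1],[134.7,-50.4,2,0,1],[134.7,-50.4,2,0,1],[134.7,-50.4,-20,0,1],[134.7,-50.4,-40,0,1]])

```text
clock: 22.62
position: [0.7042, 0.1088, 0.0977]
tool_rot: [3.14, -0.001, 1.738]
force: [0.2, 0.2, -0.7]
grip_width: -0.0
```

```bash
python3 -c "
from h import *
st()
I=bot.grab_frame('side');cv2.imwrite('pics/side14.png',I)
cv2.imwrite('pics/side14c.png',cv2.resize(I[70:210,170:310],None,fx=4.2,fy=4.2,interpolation=cv2.INTER_CUBIC))
I=bot.grab_frame('top');cv2.imwrite('pics/top14c.png',cv2.resize(I[90:230,110:270],None,fx=4.2,fy=4.2,interpolation=cv2.INTER_CUBIC))"
```

```text
t22.62 sealer xy mm [-101.1 -126.5   97.7] dyaw 0.001 F sealer [ 0.2 -0.2 -0.7] M [ 0.03 -0.    0.01] w -0.0
```

View pics/side14c.png

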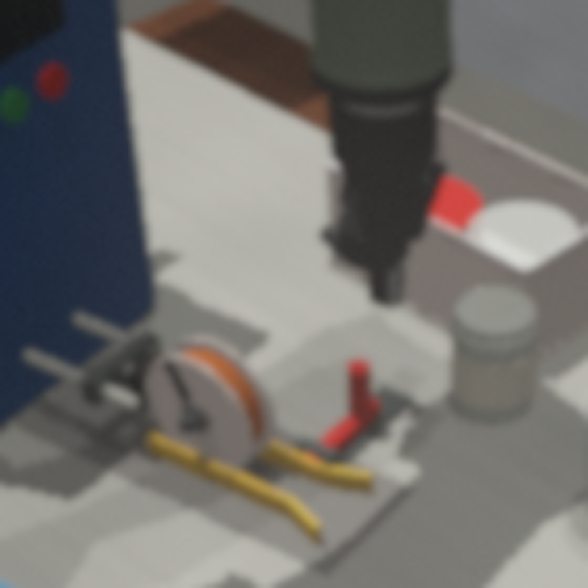

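View pics/top14c.png

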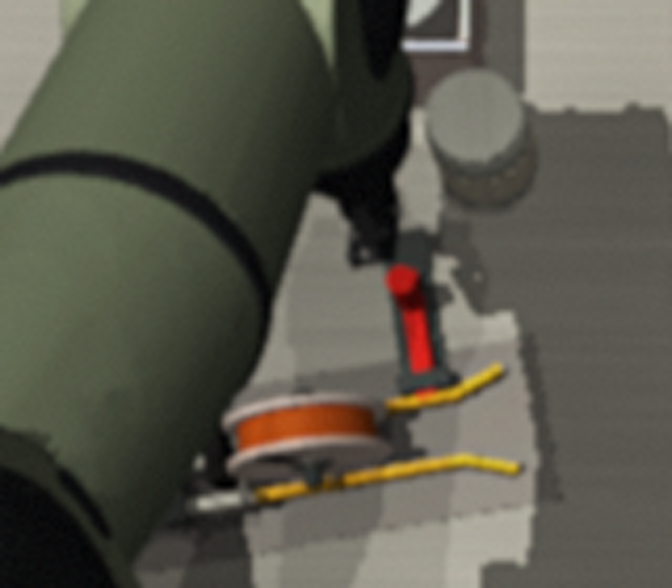

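```bash
python3 -c "
from h import *
st()
for P in ([-.1011,-.1265,.098],[-.102,-.092,.062]):
  print((proj('top',fr(S,P))-[110,90]+.5)*4.2,(proj('side',fr(S,P))-[170,70]+.5)*4.2)"
```

```text
t22.72 sealer xy mm [-100.9 -124.3   94.6] dyaw 0.001 F sealer [ 0.6  1.  -0.7] M [ 0.02  0.03 -0.05] w 0.1
[[383.03565565 204.88770189]] [[386.67063808 303.32831492]]
[[401.96946416 275.66424812]] [[361.70060501 365.84805028]]
```

Request:
servo_tool(plan=[[0,0,-12,0,1],[0,0,-25,0,1],[0,0,-38,0,1],[0,0,-48,0,1],[0,0,-53,0,1],[0,0,-54,0,1],[-2,-0.3,-54,0,1],[-4,-0.7,-54,0,1],[-6,-1,-54,0,1],[-8,-1.3,-54,0,1]])

```text
clock: 23.55
position: [0.6966, 0.1064, 0.0437]
tool_rot: [3.141, -0.0, 1.737]
force: [0.3, 0.4, -0.1]
grip_width: 0.0002
```

```bash
python3 -c "
from h import *
st()
I=bot.grab_frame('side');cv2.imwrite('pics/side15.png',I)
cv2.imwrite('pics/side15c.png',cv2.resize(I[100:210,180:290],None,fx=5.4,fy=5.4,interpolation=cv2.INTER_CUBIC))"
```

```text
t23.55 sealer xy mm [-102.2 -118.6   43.7] dyaw -0.0 F sealer [ 0.4 -0.3 -0.1] M [ 0.03 -0.04  0.06] w 0.2
```

View pics/side15c.png

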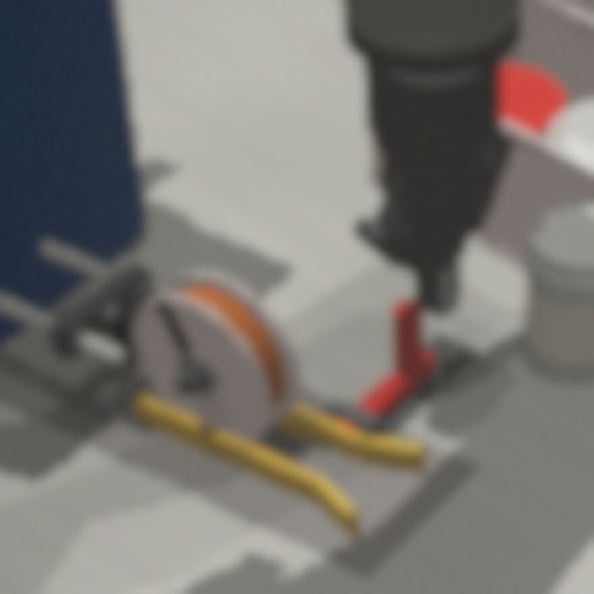

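Request:
servo_tool(plan=[[0,0,-3,0,1],[-2,-0.3,-5,0,1],[-4,-0.7,-5,0,1],[-7,-1.2,-5,0,1],[-11,-1.8,-5,0,1],[-15,-2.5,-5,0,1],[-19,-3.2,-5,0,1],[-23,-3.9,-5,0,1],[-27,-4.5,-5,0,1],[-30,-5,-5,0,1]])

```text
clock: 24.43
position: [0.6662, 0.1013, 0.0382]
tool_rot: [3.141, 0.0, 1.737]
force: [2.3, -1.2, -0.9]
grip_width: -0.0001
```

```bash
python3 -c "
from h import *
st()
I=bot.grab_frame('side');cv2.imwrite('pics/side16.png',I)
cv2.imwrite('pics/side16c.png',cv2.resize(I[100:210,180:290],None,fx=5.4,fy=5.4,interpolation=cv2.INTER_CUBIC))"
```

```text
t24.43 sealer xy mm [-102.2  -87.8   38.2] dyaw -0.0 F sealer [-1.5 -2.1 -0.9] M [-0.16 -0.52  0.03] w -0.1
```

View pics/side16c.png

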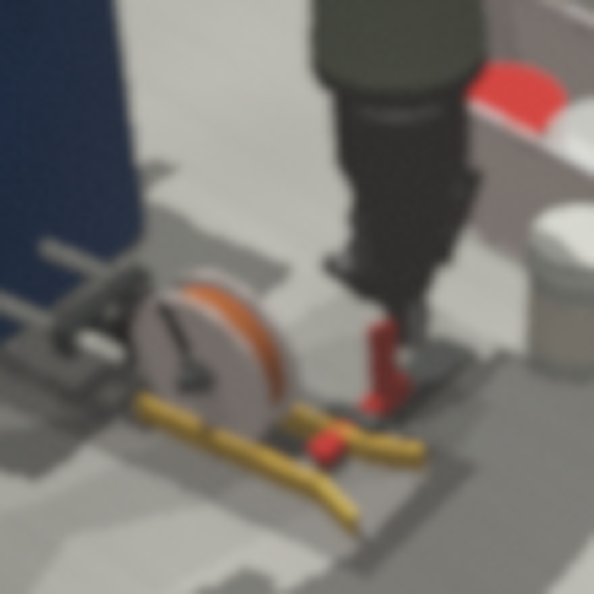

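Request:
servo_tool(plan=[[-3,-0.5,0,0,1],[-6,-1,0,0,1],[-9,-1.5,0,0,1],[-12,-2,0,0,1],[-14,-2.3,0,0,1],[-15.5,-2.6,0,0,1],[-17,-2.8,0,0,1],[-18,-3,0,0,1],[-19,-3.2,0,0,1],[-20,-3.3,0,0,1]])

```text
clock: 25.32
position: [0.6465, 0.0982, 0.0381]
tool_rot: [3.142, -0.0, 1.737]
force: [2.3, -0.9, 0.7]
grip_width: -0.0
```

```bash
python3 -c "
from h import *
st()
I=bot.grab_frame('side');cv2.imwrite('pics/side17.png',I)
cv2.imwrite('pics/side17c.png',cv2.resize(I[100:210,180:290],None,fx=5.4,fy=5.4,interpolation=cv2.INTER_CUBIC))"
```

```text
t25.32 sealer xy mm [-102.1  -67.9   38.1] dyaw -0.0 F sealer [-1.3 -2.1  0.7] M [-0.22 -0.49  0.02] w -0.0
```

View pics/side17c.png

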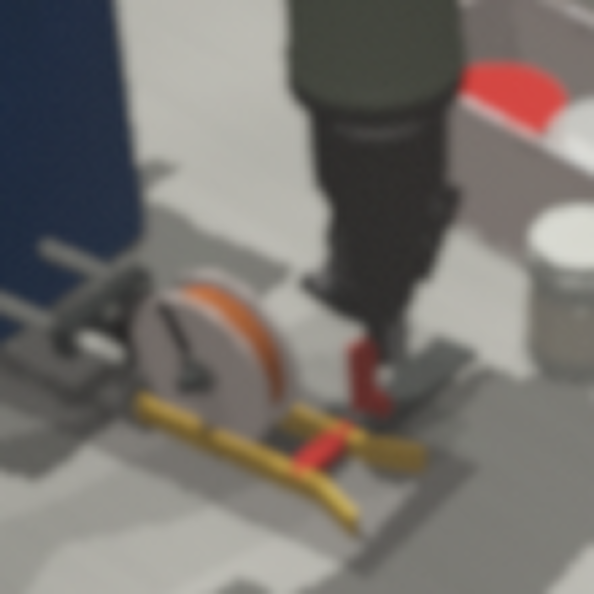

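Now slowly on to the end stop.

Request:
servo_tool(plan=[[-0.5,-0.1,0,0,1],[-1,-0.2,0,0,1],[-1.5,-0.2,0,0,1],[-2,-0.3,0,0,1],[-2.4,-0.4,0,0,1],[-2.8,-0.5,0,0,1],[-3.2,-0.5,0,0,1],[-3.5,-0.6,0,0,1],[-3.5,-0.6,0,0,1],[-3.5,-0.6,0,0,1]])

```text
clock: 26.2
position: [0.6446, 0.0979, 0.0384]
tool_rot: [3.138, 0.0, 1.737]
force: [11.6, 1.1, -4.5]
grip_width: 0.0001
```

```bash
python3 -c "
from h import *
st()"
```

```text
t26.20 sealer xy mm [-102.1  -65.9   38.4] dyaw -0.0 F sealer [ -0.8 -11.6  -4.5] M [ 0.17 -2.49 -0.02] w 0.1
```

Request:
servo_tool(plan=[[2,0.3,0,0,1],[4,0.7,0,0,1],[8,1.3,0,0,1],[13,2.1,0,0,1],[18,3,0,0,1],[24,4,5,0,1],[24,4,20,0,1],[24,4,45,0,1],[24,4,80,0,1],[24,4,120,0,1]])

```text
clock: 27.03
position: [0.6663, 0.1012, 0.1595]
tool_rot: [-3.14, 0.0, 1.736]
force: [0.5, -0.7, -0.1]
grip_width: -0.0003
```

Request:
servo_tool(plan=[[10,-20,10,0,1],[20,-50,20,0,1],[20,-90,20,0,1],[20,-130,20,0,1],[20,-170,20,0,1],[10,-205,20,0,1],[0,-240,20,0,1],[0,-270,20,0,1],[0,-290,20,0,1],[0,-290,20,0,1]])

```text
clock: 27.87
position: [0.6659, -0.1944, 0.1799]
tool_rot: [3.141, 0.003, 1.731]
force: [1.2, -0.3, 1.3]
grip_width: 0.0001
```

```bash
python3 -c "
from h import *
st()
I=bot.grab_frame('side');cv2.imwrite('pics/side18.png',I)
cv2.imwrite('pics/side18c.png',cv2.resize(I[100:210,160:270],None,fx=5.4,fy=5.4,interpolation=cv2.INTER_CUBIC))
I=bot.grab_frame('top');cv2.imwrite('pics/top18.png',I);cv2.imwrite('pics/top18c.png',cv2.resize(I[130:240,110:260],None,fx=5.2,fy=5.2,interpolation=cv2.INTER_CUBIC))"
```

```text
t27.87 sealer xy mm [-393.8  -38.6  179.9] dyaw -0.006 F sealer [-0.5 -1.1  1.3] M [-0.   -0.01 -0.01] w 0.1
```

View pics/side18c.png

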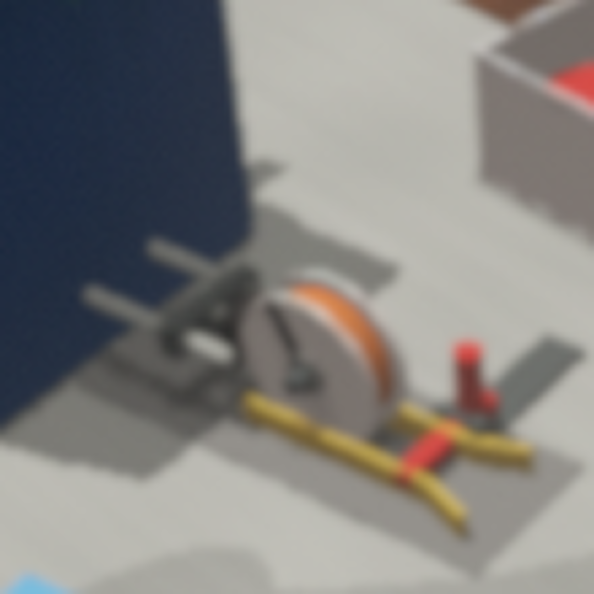

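View pics/top18c.png

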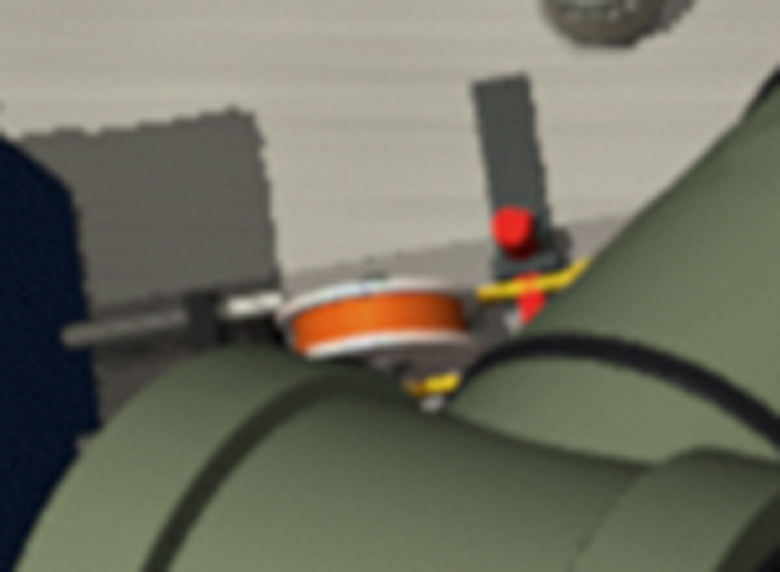

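View pics/top18.png

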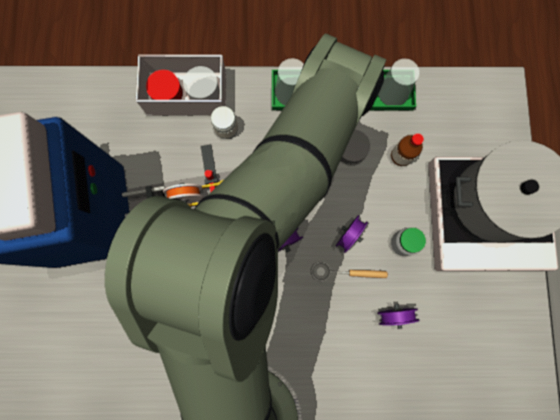

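Run:
```python
from rfit import *
a=cv2.imread("pics/side14.png");b=cv2.imread("pics/side18.png");d=cv2.imread("pics/side13.png")
w=dict(side=(190,140,55,50))
p0=[.5675,.158,1.737]
for I in(d,a,b): print(rfit({"side":I},w,p0)[0])
x,y,ww,h=w["side"]
for I in(d,a,b):
    o=orange(I[y:y+h,x:x+ww]);m=o>35;v,u=np.nonzero(m);print(u.mean()+x,v.mean()+y,m.sum())
print((proj("side",fr(S,[[-.102,-.042,.062]]))-[160,100]+.5)*5.4)
```

```text
[0.56855128 0.16404855 1.80288444 0.00340075]
[0.56805127 0.16402678 1.8295958  0.00333348]
[0.56843066 0.16443463 1.82297582 0.00391834]
225.00857142857143 174.22571428571428 350
225.52506596306068 174.13192612137203 379
226.77477477477478 174.51351351351352 444
[[467.40258636 353.05266626]]
```

```bash
python3 -c "
from h import *
st();print(bot.job_done())"
```

```text
t27.97 sealer xy mm [-388.9  -40.4  179.2] dyaw -0.002 F sealer [ 1.  -0.1  0.1] M [ 0.06 -0.    0.05] w -0.3
the job is handed in; nothing more can be done
None
```

The orange reel is in the bay at the pad, the keeper is closed behind it, and I handed the job in at 28 s of the 64 s allowed.

- **Rolling:** I pinched the reel by its spindle ends at 20 N and rolled it along a curve into the bay, pressed on the counter with up to about 16 N. The black stripe turned about as far as the distance rolled predicts (240° at the mouth, 384° at the end). So it rolled and did not slide.
- **Pressing:** I found the pad by feel at 0.5 mm per step. Holding still, I read a steady 10–11 N along the bay for about 1.7 s. I then backed off to about zero force and opened the jaws gently. The reel stayed where it was.
- **Keeper:** I pushed the knob towards the robot until it stopped at the end of its travel, at about 11 N. In the last picture its top is where it should be when closed, and the red bar lies across the bay.
- **Last check:** The pictures after release, before closing and after closing show the reel in the same place to within 0.5 mm. The arm was clear, touching nothing. The bystanders I could see had not moved; the arm hid some of them in the last top picture.

**Disagreements:**
- The side camera puts the reel about 6 mm further along the bay than the arm does, much as it did before the grasp (up to 6 mm then). It also shows 0.07–0.09 rad more yaw.
- There was a sideways force of 2–5 N on the reel in the bay, and I did not find its cause (scrubbing or light contact with a guide). It is well under the 22 N limit.

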